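Square the tub sealer's nest plate into its corner stops

ROBOT

A 7-joint arm with a two-finger parallel gripper is mounted at the origin on the work surface. World frame = base frame: x ahead of the robot, y to its left, z up, the work surface at z = 0. Lengths are in m, angles in rad, forces in N, time in s.
With the tool pointing down it reaches from about 0.425 to 0.95 m from the base axis. Payload 4.7 kg.
Tool frame: the origin (TCP) lies midway between the tips of the shut fingers; the grasp point (between the pads) lies ctrl.pinch_z behind it (ctrl.pinch_z is the distance from the TCP to the grasp point, in m); z points along the fingers, x is the direction in which the jaws open and shut, and the axes are right-handed (so a half turn about z gives the same grasp; the last joint's range is limited). The gripper opens to 85 mm and grips with 20 to 120 N. Pads are 22 mm wide; open, the fingers measure 114 mm over their backs; the gripper's body (76 mm by 85 mm) begins 54 mm behind the grasp point. The pads swing forward as they close: fully open they stand 13 mm farther back than shut.
Start: joints at [1.157, 0.469, -0.049, 1.532, 0.024, 1.141, -0.082], TCP at [0.253, -0.626, 0.231] pointing down, gripper open.
Joint ranges: [-2.59, 2.59], [-0.33, 1.99], [-1.39, 1.29], [0.1, 2.45], [-1.04, 4.18], [0.21, 1.99], [-2.66, 2.66]. Speed limits (rad/s): [2.57, 2.57, 3.14, 3.14, 3.14, 3.14, 3.14].

INTERFACE

Orientations are given as a unit quaternion [x, y, z, w].
In Python, from station import ctrl gives the robot as it stands. The module is installed in compiled form; this text tells all that it offers.
- The arm moves only by the shell command python3 -m jog 'ROWS'. ROWS is JSON, a list of rows, each a list of 5 numbers: the closure, from 0 (fully open) to 1 (shut), then the shift along the tool's x, y, z in m, then the turn about the tool's z in degrees. A call has 1 to 20 rows; each row shifts and turns the commanded pose from where the row before left it, along the tool's axes as they then stand; what a row does not reach is not made up. A row lasts 1/10 s, in which the tool goes at most 50 mm and 8.59 degrees, less where a joint would pass 70% of its speed; a pose out of reach is approached as far as the arm can. A call with a gripper value outside its range is refused whole. The fingers move at their own pace and stop on an object; the grip force is fixed at half the most. Time passes only in rows, so rows that do not move let the fingers close. It gives the time, the measured TCP pose, the force and the opening at its end, in the units of the state.
- ctrl.state(): the state, without advancing time (a new reading comes with each control period).
- ctrl.read_camera(name): name is "scene" or "top" or "wrist"; returns a dict with "color" (420x560x3 uint8, red, green, blue), "fx", "fy", "cx", "cy" (pixels), "R" (3x3) and "t" (3): a world point X has camera coordinates R X + t; the wrist camera has in their place "T_tool_cam" (4x4, takes a point from camera to tool coordinates, whose origin is the TCP and whose axes are the tool frame's). Camera axes: x right, y down, z forward; pixel columns grow to the right and rows downward; lengths in m; the calibration is good to about 2 mm. A picture is of the moment at which its call begins: read the wrist's pose just before it. There is no depth.
- ctrl.sign_off(): hands the job in, once; it reports no verdict.
The state is a dict: "t": time; "joints": joint angles; "dq": joint speeds; "tau": joint torques, N m; "eef_pos": TCP position; "eef_rot": TCP orientation; "wrist_force": force on the tool from outside, world axes, zero at the start; "torque": the same for the moment, N m; "opening": opening from 0.0 (shut) to 1.0 (fully open).
Only numpy, scipy, OpenCV 4.12 (cv2) and the standard library are available. Lean on these libraries where they do the work, as an engineer would, in place of code of your own. Each camera call takes 0.05 s, during which the arm holds its last target.

TASK

Pick up the tamper and, with its foot, nudge the loose aluminium plate across the sealer bed until it is fully home in the square corner, with its edges flat against both steel rails; keep the gripper itself off the plate. Then stand the tamper upright on the square rest pad, its whole foot on the pad, and leave the two tubs and the stack of lids where they are.

Things in the scene. Friction and masses are not known exactly. Their poses are not given: they have to be found in the camera images.
- bed: Grey plastic sealer bed fixed to the bench: 270 mm (x) by 300 mm (y), flat top 12 mm above the bench. Origin at bench height; the slab reaches from x = -140 to +130 and y = -150 to +150 mm. Its x axis points away from the robot, its y axis to the left, turned up to 0.35 rad either way. Steel rails stand along its far (+x) and left (+y) sides; near and right sides are open.
- corner (a point): Square inside corner where the rails' inner faces meet, at the bed's top; axes as the bed's; at x = +85, y = +100, z = +12 mm in the bed's frame. The far rail's inner face is x = 0 here (y from -215 to 0 mm), the left rail's is y = 0 (x from -185 to 0). Rails 14 mm wide, 20 mm high above the bed. The plate ends at negative x and y.
- plate: Loose flat aluminium plate on the bed, 100 mm (its x) by 130 mm (its y), 10 mm thick, 0.17 to 0.31 kg, with a 72 mm round window in its middle. Origin at the centre of its underside. Starts some 20 to 45 mm short of both rails, turned up to 0.2 rad from square; its +x edge belongs to the far rail, its +y edge to the left rail. Slides under a few newtons, stays where left.
- plate_far_left (a point): Corner of the plate's underside at its +x, +y (50, 65 mm); home in the rails' inside corner when done.
- plate_far_right (a point): Corner of the plate's underside at its +x, -y (50, -65 mm); against the far rail when done.
- plate_near_left (a point): Corner of the plate's underside at its -x, +y (-50, 65 mm); against the left rail when done.
- tamper: Tamper standing upright on the bench: round steel foot 44 mm in diameter, 16 mm high, and above it a straight round wooden handle 28 mm in diameter, up to 100 mm in all. 0.2 kg. Origin at the centre of the foot's underside, z up along the handle. It starts on one side of the bed (left or right), the rest pad is on the other.
- rest: Grey square rest pad fixed on the bench, 100 by 100 mm, 6 mm high. Origin at the centre of its underside, so its top is 6 mm higher.
- tub_a: Bystander: closed clear tub of green fruit with an aluminium lid, 85 mm in diameter, 125 mm high, far left. Origin at the centre of its underside.
- tub_b: Bystander: the same kind of tub, far right. Origin at the centre of its underside.
- lids: Bystander: stack of four aluminium lids, 85 mm in diameter, 36 mm high, right of the bed. Origin at the centre of its underside.
Not all that is in view belongs to the job. What is meant by the plate is not red or turquoise, and is the smaller of those in its own colour.

How it is judged:
On the way, in this order (a step that is already met when the one before it is completed fails the run):
1. the tamper pushes the plate (contact force between tamper and plate above 0.3 N).
2. the plate lies home in the corner, touching both rails (x of plate_far_left in the frame of corner between -0.002 and 0.004 m and x of plate_far_right in the frame of corner above -0.002 m and y of plate_far_left in the frame of corner between -0.002 and 0.004 m and y of plate_near_left in the frame of corner above -0.002 m and z of plate in the frame of corner below 0.003 m and angle between plate's own z axis and vertical below 0.03 rad), for 0.2 s.
At the end, for the whole second after the job is handed in: The plate lies flat on the bed, both ends of its far edge within 2 mm of the far rail and both ends of its left edge within 2 mm of the left rail; the tamper stands upright (0.05 rad) on the rest pad, within 30 mm of its centre along each of its sides; both at rest (all of step 2 and x of tamper in the frame of rest between -0.03 and 0.03 m and y of tamper in the frame of rest between -0.03 and 0.03 m and z of tamper in the frame of rest between 0.004 and 0.009 m and angle between tamper's own z axis and vertical below 0.05 rad and linear speed of tamper below 0.02 m/s and linear speed of plate below 0.01 m/s); the robot touches nothing.
It fails at once if the fingers or the arm touch the plate (contact force between any of the fingers, the arm and plate above 0.5 N).
It fails at once if the plate is tipped up off the bed (angle between plate's own z axis and vertical above 0.2 rad).
It fails at once if a tub or the stack of lids is moved more than 15 mm (distance of any of tub_a, tub_b, lids from where it was at the start of the episode above 0.015 m).
It also fails if it takes over 64 s, if anything falls off the work surface, if the arm or the gripper's body presses on something with over 40 N, if the wrist force passes 120 N, or if a joint passes its speed limit or range.

## Working session

There is one attempt and no reset: what is moved stays moved. The work goes in short steps, Python scripts to look and compute and a shell command to move; the robot and the scene stay as the last step left them, time stands still between calls to the robot, and variables do not carry over. Pictures are saved under pics/ and viewed, and the job is handed in when it is done.

```bash
mkdir -p pics; python3 - <<'E'
from station import ctrl
import cv2
s=ctrl.state();print(s, ctrl.pinch_z)
for n in ["scene","top","wrist"]:
    c=ctrl.read_camera(n);cv2.imwrite(f"pics/{n}0.png",c["color"][:,:,::-1])
    print(n,{k:v for k,v in c.items() if k!="color"})
E
```

```text
{'t': 0.0, 'joints': array([ 1.15707577,  0.46945149, -0.04861549,  1.53371878,  0.02412077,
        1.14101975, -0.08232249]), 'dq': array([-1.87870981e-03, -1.26524444e-04,  1.76973484e-03, -1.39197710e-04,
        1.70091007e-03,  2.36377101e-04,  3.40771234e-05]), 'tau': array([-8.67791532e-04, -5.10306215e+01, -4.70290007e-02, -2.37713099e+01,
        1.06998993e-02,  7.59839691e-03, -7.84984280e-06]), 'eef_pos': array([ 0.25317823, -0.62506844,  0.23024421]), 'eef_rot': array([ 8.29284462e-01, -5.58825796e-01, -8.56873514e-04, -5.25892865e-04]), 'wrist_force': array([ 0.18754289, -0.06473277,  0.69710329]), 'torque': array([-0.02352422, -0.01783093, -0.02940096]), 'opening': 1.00089650288862} 0.0187
scene {'fx': 417.13899323223427, 'fy': 417.13899323223427, 'cx': 280.65357612567317, 'cy': 210.84841303647414, 'R': array([[ 0.36104516,  0.93245723,  0.01303512],
       [ 0.61189765, -0.22633087, -0.75786253],
       [-0.70372414,  0.28159875, -0.65228405]]), 't': array([-0.22043071, -0.3139456 ,  1.59922244])}
top {'fx': 539.0776087907332, 'fy': 539.0776087907332, 'cx': 283.6775907332692, 'cy': 213.50017535817489, 'R': array([[ 0.01866831, -0.99979946, -0.00724813],
       [-0.99207026, -0.01762183, -0.12444301],
       [ 0.12429032,  0.0095138 , -0.99220028]]), 't': array([0.01224863, 0.56963042, 1.36543008])}
wrist {'fx': 356.6174253098778, 'fy': 356.6174253098778, 'cx': 277.6725674009188, 'cy': 215.01527245164385, 'T_tool_cam': array([[ 9.99999813e-01,  5.51621289e-04,  2.63542699e-04,
        -4.00685417e-04],
       [-6.03631235e-04,  9.59184988e-01,  2.82778701e-01,
        -7.16681235e-02],
       [-9.67994486e-05, -2.82778808e-01,  9.59185142e-01,
        -1.43129812e-01],
       [ 0.00000000e+00,  0.00000000e+00,  0.00000000e+00,
         1.00000000e+00]])}
```

View pics/top0.png

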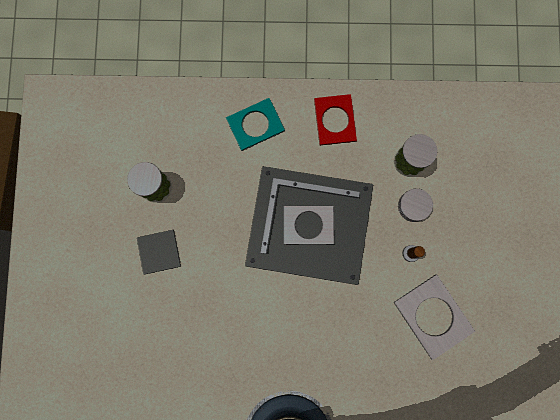

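View pics/scene0.png

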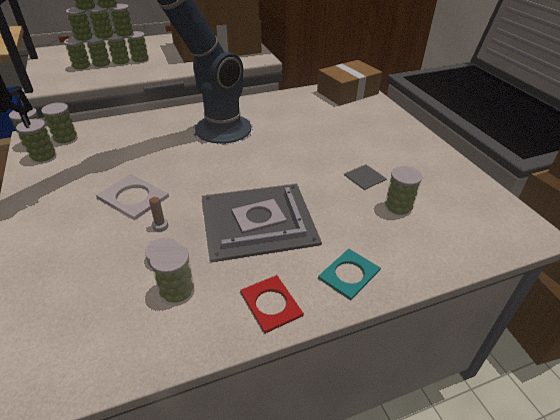

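```bash
cat > h.py <<'E'
from station import ctrl
import cv2, numpy as np
from scipy.spatial.transform import Rotation as Ro
def cam(n,save=None):
    s=ctrl.state();c=ctrl.read_camera(n)
    if "T_tool_cam" in c:
        T=np.eye(4);T[:3,:3]=Ro.from_quat(s["eef_rot"]).as_matrix();T[:3,3]=s["eef_pos"]
        M=np.linalg.inv(T@c["T_tool_cam"]);c["R"]=M[:3,:3];c["t"]=M[:3,3]
    c["img"]=c["color"][:,:,::-1].copy()
    if save: cv2.imwrite("pics/"+save,c["img"])
    return c
def ray(c,uv,z):
    uv=np.atleast_2d(uv).astype(float)
    d=np.c_[(uv[:,0]-c["cx"])/c["fx"],(uv[:,1]-c["cy"])/c["fy"],np.ones(len(uv))]@c["R"]
    o=-c["R"].T@c["t"]
    return (o+d*((z-o[2])/d[:,2])[:,None])[:,:2]
def proj(c,X):
    p=c["R"]@np.asarray(X,float)+c["t"]
    return np.array([c["fx"]*p[0]/p[2]+c["cx"],c["fy"]*p[1]/p[2]+c["cy"]])
E
python3 - <<'E'
from h import *
c=cam("top");I=c["img"]
cv2.imwrite("pics/bed.png",cv2.resize(I[150:300,230:390],None,fx=5,fy=5,interpolation=cv2.INTER_NEAREST)[:600])
cv2.imwrite("pics/right.png",cv2.resize(I[170:290,380:500],None,fx=5,fy=5,interpolation=cv2.INTER_NEAREST))
g=cv2.cvtColor(I,cv2.COLOR_BGR2GRAY);h=cv2.cvtColor(I,cv2.COLOR_BGR2HSV)
# rest
m=((g<110)&(h[:,:,1]<40)).astype(np.uint8)*255
n,l,st,ce=cv2.connectedComponentsWithStats(m)
for i in range(1,n):
    if st[i,4]>300: 
        r=cv2.minAreaRect(np.argwhere(l==i)[:,::-1].astype(np.float32));print("dark",st[i],r, ray(c,cv2.boxPoints(r),.006 if st[i,4]<3000 else .012).round(4).tolist())
m=((g>125)).astype(np.uint8)*255
roi=np.zeros_like(m);roi[200:250,278:340]=m[200:250,278:340]
cs,_=cv2.findContours(roi,cv2.RETR_EXTERNAL,cv2.CHAIN_APPROX_NONE)
k=max(cs,key=cv2.contourArea);r=cv2.minAreaRect(k);print("plate",r,ray(c,cv2.boxPoints(r),.022).round(4).tolist(),ray(c,r[0],.022))
for n_ in[(414,253)]:print(ray(c,n_,.0),ray(c,n_,.1))
E
```

```text
dark [ 245  166  128  119 8892] ((309.390869140625, 225.0003204345703), (115.3566665649414, 102.50934600830078), 9.29330825805664) [[0.4315, 0.1234], [0.7016, 0.0866], [0.6563, -0.2173], [0.3888, -0.1738]]
dark [294 211  29  28 630] ((308.0, 224.5), (27.0, 28.0), 90.0) [[0.5802, -0.0044], [0.5815, -0.0787], [0.5097, -0.0794], [0.5084, -0.0055]]
dark [  0 230  12  86 415] ((5.499999046325684, 272.5), (10.999998092651367, 84.99998474121094), 0.0) [[0.2937, 0.7562], [0.5155, 0.775], [0.516, 0.7457], [0.2942, 0.7275]]
dark [ 137  230   44   45 1450] ((158.23077392578125, 251.65383911132812), (38.6348762512207, 39.02710723876953), 78.69007110595703) [[0.5046, 0.4142], [0.5268, 0.3137], [0.4273, 0.2894], [0.4055, 0.389]]
plate ((308.5, 224.5), (37.0, 49.0), 90.0) [[0.5909, 0.0223], [0.5932, -0.1064], [0.4959, -0.1072], [0.4936, 0.0205]] [[ 0.54316765 -0.04273683]]
[[ 0.47493128 -0.32257211]] [[ 0.46933732 -0.29929562]]
```

View pics/bed.png

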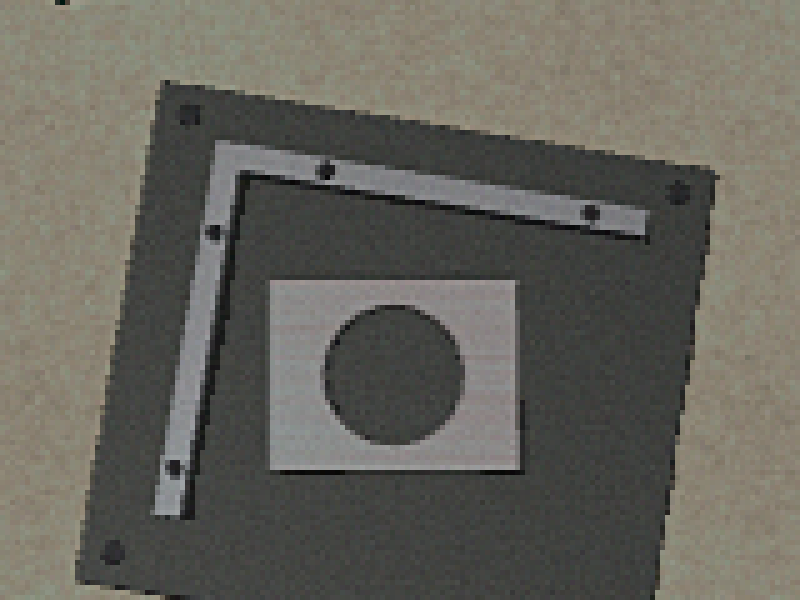

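View pics/right.png

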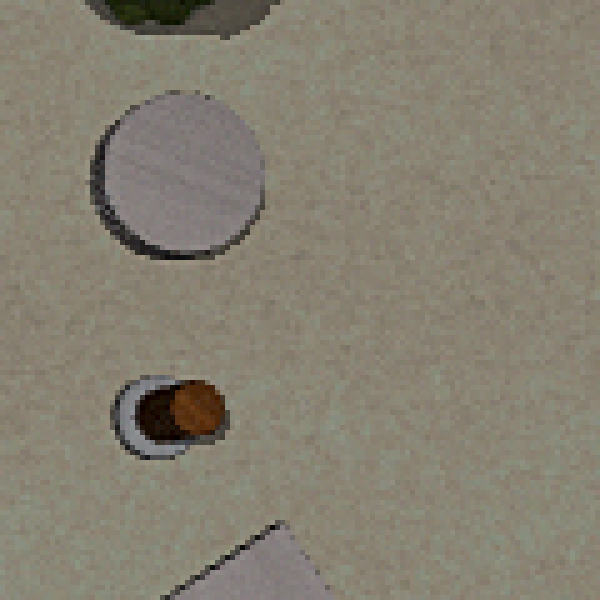

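```bash
cat >> h.py <<'E'
def goto(p,yaw_deg=None):
    """shift in tool axes from current measured pose to world p; jaw-axis (tool x) yaw"""
    s=ctrl.state();R=Ro.from_quat(s["eef_rot"]).as_matrix()
    x=np.degrees(np.arctan2(R[1,0],R[0,0]))
    print("t",s["t"],"pos",s["eef_pos"].round(4),"jawyaw",x.round(2),"tilt",R[:,2].round(4),"F",s["wrist_force"].round(2),"op",round(s["opening"],3))
    if p is not None: print("shift tool mm",(R.T@(np.array(p)-s["eef_pos"])*1000).round(1))
    if yaw_deg is not None: print("turn about tool z deg",(-(yaw_deg-x)+180)%360-180)
E
python3 - <<'E'
from h import *
c=cam("top");I=c["img"];h=cv2.cvtColor(I,cv2.COLOR_BGR2HSV);g=cv2.cvtColor(I,cv2.COLOR_BGR2GRAY)
m=((h[:,:,1]>150)&(h[:,:,2]>70)&(h[:,:,0]<20)).astype(np.uint8);m[:,:400]=0;m[:240]=0;m[265:]=0
ys,xs=np.nonzero(m);print(len(xs),xs.mean(),ys.mean(),"top",ray(c,(xs.mean(),ys.mean()),.1),cv2.minEnclosingCircle(np.c_[xs,ys].astype(np.float32)))
print("manual top",ray(c,(419.9,251.5),.1),"foot",ray(c,(411,253.2),.016))
o,a,b=[ray(c,p,.032)[0] for p in[(277.9,184.4),(359.6,197.3),(266.6,253.4)]]
print("corner",o,"far",a-o,np.linalg.norm(a-o),"left",b-o,np.linalg.norm(b-o))
fy=o-a;lx=o-b
print("yaw from far",np.arctan2(-fy[0],fy[1]),"from left",np.arctan2(lx[1],lx[0]))
c2=cam("scene");I=c2["img"]
cv2.imwrite("pics/sc_t.png",cv2.resize(I[180:280,130:230],None,fx=5,fy=5,interpolation=cv2.INTER_NEAREST))
cv2.imwrite("pics/sc_b.png",cv2.resize(I[175:265,195:325],None,fx=6,fy=6,interpolation=cv2.INTER_NEAREST))
goto((.472,-.3,.2),0)
E
```

```text
76 418.82894736842104 251.43421052631578 top [[ 0.47338998 -0.31115982]] ((418.9117736816406, 251.11764526367188), 5.002262115478516)
manual top [[ 0.47327665 -0.31377936]] foot [[ 0.47337249 -0.31103541]]
corner [0.64643386 0.03925128] far [-0.03048938 -0.2141509 ] 0.216310449474489 left [-0.18127626  0.02556319] 0.18306982441515438
yaw from far -0.14142288011452459 from left -0.14009409493296615
t 0.3 pos [ 0.2534 -0.6254  0.2309] jawyaw -67.95 tilt [-2.e-04  6.e-04 -1.e+00] F [ 0.47  0.07 -0.36] op 1.0
shift tool mm [-219.5 -324.8   31.1]
turn about tool z deg -67.94962919913196
```

```bash
ls pics
```

```text
bed.png
right.png
sc_b.png
sc_t.png
scene0.png
top0.png
wrist0.png
```

View pics/sc_t.png

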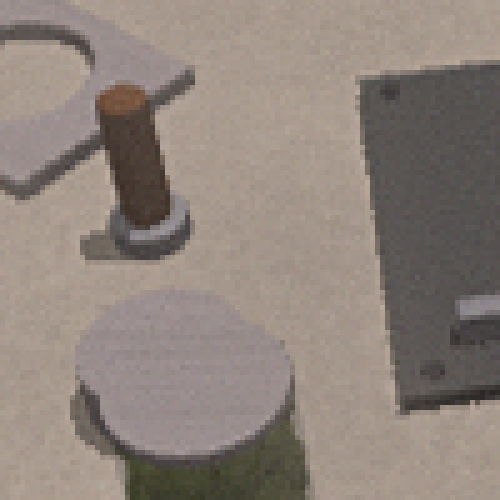

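View pics/sc_b.png

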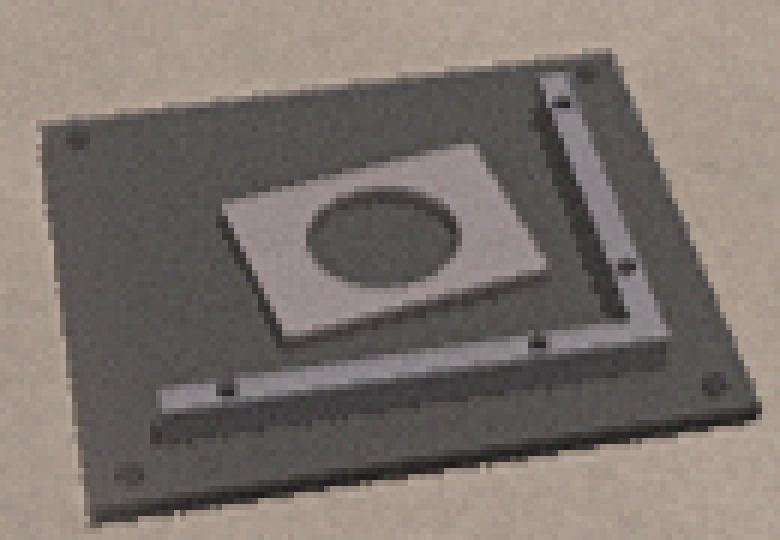

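```bash
python3 -m jog '[[0,-0.010,-0.016,0,0],[0,-0.013,-0.020,0,0],[0,-0.016,-0.025,0,0],[0,-0.018,-0.028,0,0],[0,-0.018,-0.028,0,0],[0,-0.018,-0.028,0,0],[0,-0.018,-0.028,0,0],[0,-0.018,-0.028,0,0],[0,-0.018,-0.028,0,0],[0,-0.018,-0.028,0,0],[0,-0.016,-0.025,0,0],[0,-0.013,-0.020,0,0],[0,-0.010,-0.016,0,0],[0,-0.004,-0.004,0,0]]'
python3 -m jog '[[0,0,0,0,-4],[0,0,0,0,-8],[0,0,0,0,-8],[0,0,0,0,-8],[0,0,0,0,-8],[0,0,0,0,-8],[0,0,0,0,-8],[0,0,0,0,-8],[0,0,0,0,-8],[0,0,0,0,-8],[0,0,0,0,-8],[0,0,0,0,-8],[0,0,0,0,-8],[0,0,0,0,-4],[0,0,0,0,0],[0,0,0,0,0]]'
python3 - <<'E'
from h import *
goto((.4734,-.312,.16),36)
c=cam("wrist","w1.png");print(proj(c,(.4734,-.312,.1)),proj(c,(.4734,-.312,.0)))
E
```

```text
t: 1.7
eef_pos: [0.4756, -0.308, 0.2315]
eef_rot: [0.831, -0.557, 0.0, -0.001]
wrist_force: [0.4, -0.1, -0.5]
opening: 1.0
t: 3.3
eef_pos: [0.4733, -0.3121, 0.2313]
eef_rot: [0.951, 0.308, -0.0, 0.0]
wrist_force: [-0.2, 0.7, -0.3]
opening: 1.001
t 3.3 pos [ 0.4733 -0.3121  0.2313] jawyaw 35.93 tilt [-3.e-04 -3.e-04 -1.e+00] F [-0.22  0.72 -0.32] op 1.001
shift tool mm [ 0.2 -0.  71.3]
turn about tool z deg -0.07422462021264664
[278.03914176 204.65366553] [278.04557462 180.76493519]
```

View pics/w1.png

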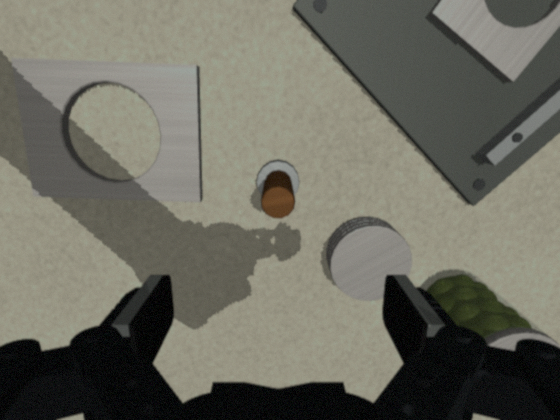

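```bash
python3 -m jog '[[0,0,0,0.01,0],[0,0,0,0.02,0],[0,0,0,0.02,0],[0,0,0,0.02,0],[0,0,0,0.02,0],[0,0,0,0.02,0],[0,0,0,0.02,0],[0,0,0,0.02,0],[0,0,0,0.02,0],[0,0,0,0.012,0],[0,0,0,0.010,0],[0,0,0,0,0],[0.3,0,0,0,0],[0.5,0,0,0,0],[0.7,0,0,0,0],[1,0,0,0,0],[1,0,0,0,0],[1,0,0,0,0],[1,0,0,0,0],[1,0,0,0,0]]'
python3 -m jog '[[1,0,0,0,0],[1,0,0,0,0]]'
python3 - <<'E'
from h import *
goto((.4734,-.312,.16),36)
c=cam("wrist","w2.png")
E
```

```text
t: 5.35
eef_pos: [0.4741, -0.3123, 0.04]
eef_rot: [0.951, 0.309, 0.0, 0.0]
wrist_force: [-1.4, 0.6, 6.4]
opening: 0.317
t: 5.55
eef_pos: [0.4741, -0.3123, 0.04]
eef_rot: [0.951, 0.309, 0.0, 0.0]
wrist_force: [-1.5, 0.4, 6.1]
opening: 0.314
t 5.55 pos [ 0.4741 -0.3123  0.04  ] jawyaw 36.04 tilt [ 6.e-04 -8.e-04 -1.e+00] F [-1.52  0.42  6.09] op 0.314
shift tool mm [  -0.3   -0.5 -120. ]
turn about tool z deg 0.03817601858492026
```

View pics/w2.png

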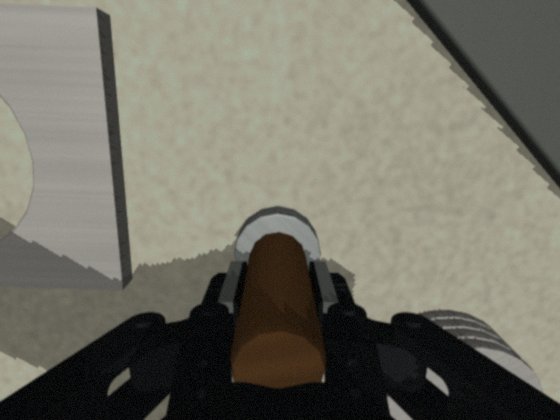

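```bash
python3 -m jog '[[1,0,0,-0.005,0],[1,0,0,-0.01,0],[1,0,0,-0.02,0],[1,0,0,-0.02,0],[1,0,0,-0.02,0],[1,0,0,-0.01,0],[1,0,0,-0.005,0],[1,0,0,0,0]]'
python3 -m jog '[[1,0.008,-0.007,0,0],[1,0.013,-0.011,0,0],[1,0.016,-0.013,0,0],[1,0.018,-0.015,0,0],[1,0.018,-0.015,0,0],[1,0.018,-0.015,0,0],[1,0.018,-0.015,0,0],[1,0.018,-0.015,0,0],[1,0.018,-0.015,0,0],[1,0.018,-0.015,0,0],[1,0.018,-0.015,0,0],[1,0.016,-0.013,0,0],[1,0.010,-0.008,0,0],[1,0.007,-0.0024,0,0],[1,0,0,0,0],[1,0,0,0,0]]'
python3 - <<'E'
from h import *
goto((.543,-.0427,.1),36)
c=cam("wrist","w3.png")
c=cam("top","t3.png")
c=cam("scene");cv2.imwrite("pics/s3.png",cv2.resize(c["img"][120:270,180:340],None,fx=4,fy=4,interpolation=cv2.INTER_CUBIC))
E
```

```text
t: 6.4
eef_pos: [0.4738, -0.312, 0.1296]
eef_rot: [0.951, 0.309, 0.0, 0.0]
wrist_force: [-0.1, -0.5, -2.1]
opening: 0.312
t: 8.0
eef_pos: [0.5439, -0.0461, 0.129]
eef_rot: [0.951, 0.309, -0.001, 0.0]
wrist_force: [-0.7, 0.2, -2.3]
opening: 0.311
t 8.0 pos [ 0.5439 -0.0461  0.129 ] jawyaw 35.98 tilt [-8.e-04 -7.e-04 -1.e+00] F [-0.65  0.2  -2.35] op 0.311
shift tool mm [ 1.3 -3.3 29. ]
turn about tool z deg -0.018578187202990648
```

View pics/w3.png

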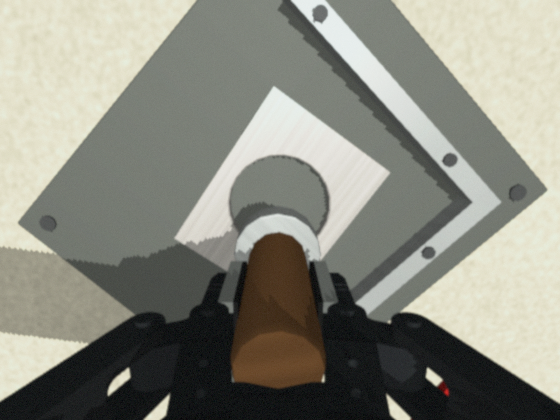

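View pics/s3.png

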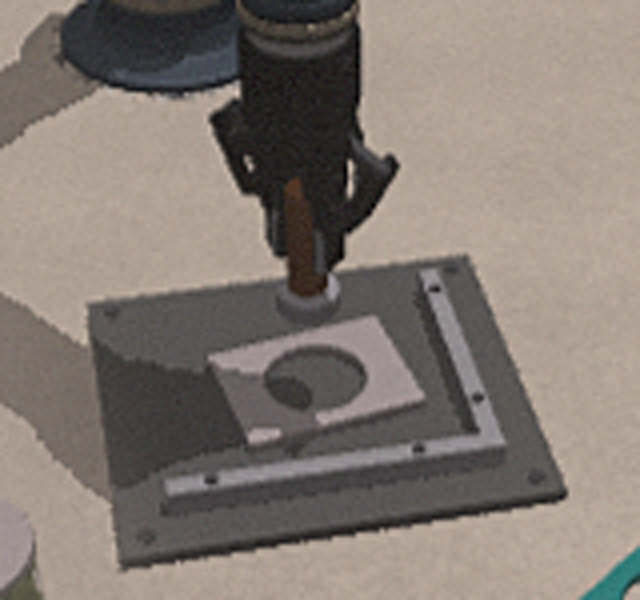

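```bash
python3 -m jog '[[1,0.001,-0.003,0.005,0],[1,0,0,0.01,0],[1,0,0,0.01,0],[1,0,0,0.01,0],[1,0,0,0.01,0],[1,0,0,0.01,0],[1,0,0,0.008,0],[1,0,0,0.006,0],[1,0,0,0.004,0],[1,0,0,0.001,0],[1,0,0,0,0],[1,0,0,0,0]]'
python3 - <<'E'
from h import *
goto((.543,-.0427,.055),36)
c=cam("wrist","w4.png")
E
```

```text
t: 9.35
eef_pos: [0.5435, -0.042, 0.0557]
eef_rot: [0.951, 0.309, 0.0, 0.0]
wrist_force: [0.1, 0.1, -1.7]
opening: 0.314
t 9.35 pos [ 0.5435 -0.042   0.0557] jawyaw 36.05 tilt [ 8.e-04 -1.e-04 -1.e+00] F [ 0.12  0.09 -1.71] op 0.314
shift tool mm [-0.8  0.2  0.7]
turn about tool z deg 0.04858760663250905
```

View pics/w4.png

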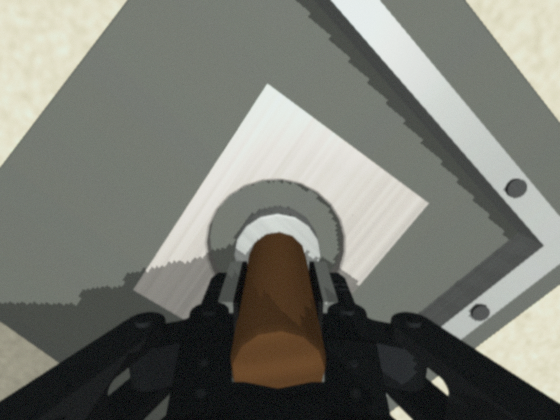

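```bash
python3 -m jog '[[1,0.0029,0.0028,0,0],[1,0.0029,0.0028,0,0],[1,0.0029,0.0028,0,0],[1,0.0029,0.0028,0,0],[1,0.0029,0.0028,0,0],[1,0.0029,0.0028,0,0],[1,0.0029,0.0028,0,0],[1,0.0029,0.0028,0,0],[1,0.0029,0.0028,0,0],[1,0.0029,0.0028,0,0],[1,0.0029,0.0028,0,0],[1,0.0014,0.0014,0,0],[1,0,0,0,0]]'
python3 - <<'E'
from h import *
goto(None)
c=cam("wrist","w5.png")
E
```

```text
t: 10.7
eef_pos: [0.5897, -0.0485, 0.0554]
eef_rot: [0.951, 0.309, 0.0, 0.0]
wrist_force: [-0.5, 0.1, -1.8]
opening: 0.314
t 10.7 pos [ 0.5897 -0.0485  0.0554] jawyaw 36.04 tilt [ 9.e-04  1.e-04 -1.e+00] F [-0.55  0.13 -1.83] op 0.314
```

View pics/w5.png

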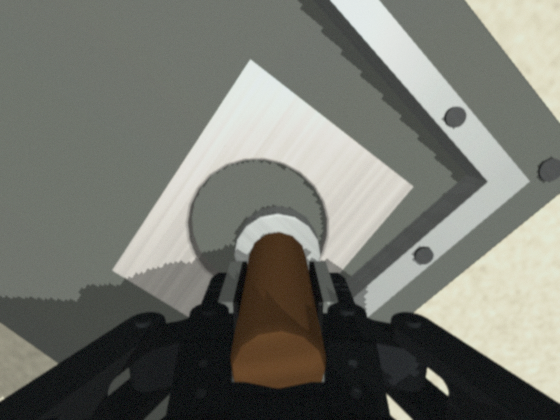

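```bash
python3 -m jog '[[1,0.0014,0.0014,0,0],[1,0.0014,0.0014,0,0],[1,0.0014,0.0014,0,0],[1,0,0,0,0]]'
python3 -m jog '[[1,0.0014,0.0014,0,0],[1,0,0,0,0]]'
python3 -m jog '[[1,0.0014,0.0014,0,0],[1,0,0,0,0]]'
python3 - <<'E'
from h import *
goto(None)
c=cam("wrist","w6.png")
E
```

```text
t: 11.15
eef_pos: [0.5951, -0.0493, 0.0552]
eef_rot: [0.951, 0.309, 0.0, -0.0]
wrist_force: [-1.1, 0.3, -2.1]
opening: 0.314
t: 11.35
eef_pos: [0.5971, -0.0496, 0.0552]
eef_rot: [0.951, 0.309, 0.0, 0.0]
wrist_force: [-2.0, -0.0, -3.3]
opening: 0.316
t: 11.55
eef_pos: [0.5985, -0.0498, 0.0551]
eef_rot: [0.951, 0.309, -0.0, -0.0]
wrist_force: [-2.8, 2.1, -1.4]
opening: 0.309
t 11.55 pos [ 0.5985 -0.0498  0.0551] jawyaw 36.04 tilt [-1.1e-03  2.0e-04 -1.0e+00] F [-2.84  2.12 -1.43] op 0.309
```

View pics/w6.png

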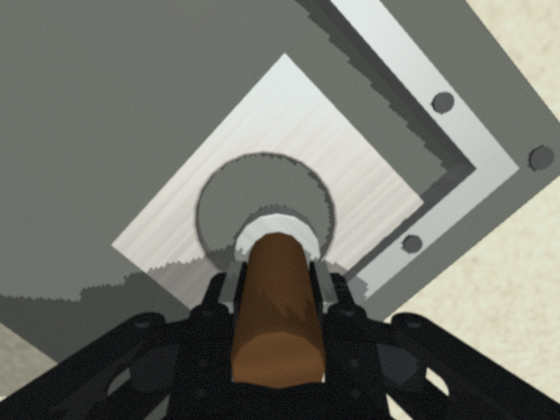

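```bash
python3 -m jog '[[1,-0.0029,-0.0028,0,0],[1,-0.0029,-0.0028,0,0],[1,0.0014,-0.0014,0,0],[1,0.0028,-0.0029,0,0],[1,0.0028,-0.0029,0,0],[1,0.0028,-0.0029,0,0],[1,0.0028,-0.0029,0,0],[1,0.0028,-0.0029,0,0],[1,0.0028,-0.0029,0,0],[1,0.0028,-0.0029,0,0],[1,0.0028,-0.0029,0,0],[1,0.0014,-0.0014,0,0],[1,0,0,0,0]]'
python3 - <<'E'
from h import *
goto(None)
c=cam("wrist","w7.png")
E
```

```text
t: 12.9
eef_pos: [0.5961, -0.0122, 0.0553]
eef_rot: [0.951, 0.31, 0.0, -0.0]
wrist_force: [-0.9, 0.5, -1.4]
opening: 0.311
t 12.9 pos [ 0.5961 -0.0122  0.0553] jawyaw 36.09 tilt [ 3.e-04  6.e-04 -1.e+00] F [-0.94  0.48 -1.4 ] op 0.311
```

View pics/w7.png

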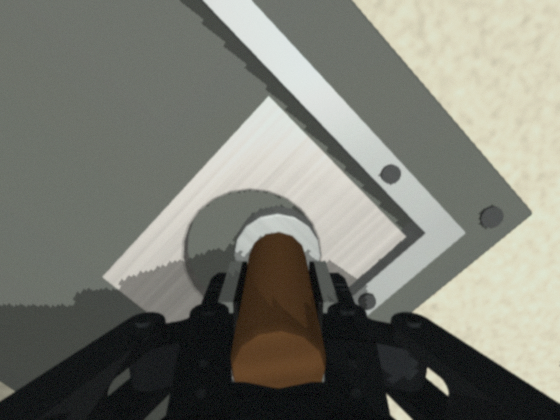

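```bash
python3 -m jog '[[1,0.0014,-0.0014,0,0],[1,0.0014,-0.0014,0,0],[1,0,0,0,0]]'
python3 -m jog '[[1,0.0014,-0.0014,0,0],[1,0,0,0,0]]'
python3 -m jog '[[1,0.0014,-0.0007,0,0],[1,0,0,0,0]]'
python3 -m jog '[[1,0.0014,0,0,0],[1,0,0,0,0]]'
python3 - <<'E'
from h import *
goto(None)
c=cam("wrist","w8.png")
E
```

```text
t: 13.25
eef_pos: [0.5966, -0.0089, 0.0553]
eef_rot: [0.951, 0.309, 0.0, -0.0]
wrist_force: [-0.8, -0.7, -1.9]
opening: 0.315
t: 13.45
eef_pos: [0.5969, -0.0069, 0.0553]
eef_rot: [0.951, 0.31, 0.0, -0.0]
wrist_force: [0.1, -1.5, -1.5]
opening: 0.311
t: 13.65
eef_pos: [0.5972, -0.0061, 0.0552]
eef_rot: [0.951, 0.309, -0.001, 0.0]
wrist_force: [-1.3, -1.6, -0.6]
opening: 0.311
t: 13.85
eef_pos: [0.5975, -0.006, 0.055]
eef_rot: [0.951, 0.309, -0.002, 0.0]
wrist_force: [-2.7, -3.3, 0.2]
opening: 0.308
t 13.85 pos [ 0.5975 -0.006   0.055 ] jawyaw 36.02 tilt [-0.0031 -0.0019 -1.    ] F [-2.72 -3.29  0.2 ] op 0.308
```

View pics/w8.png

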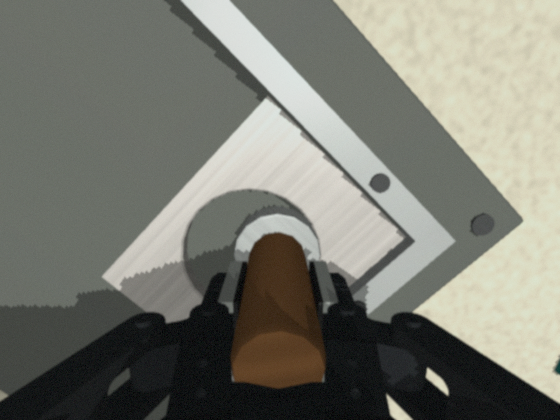

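```bash
python3 - <<'E'
from h import *
c=cam("wrist")
I=c["img"]
cv2.imwrite("pics/w8z.png",cv2.resize(I[80:320,230:450],None,fx=2.5,fy=2.5,interpolation=cv2.INTER_CUBIC))
C=np.array([.6464,.0393])
for z in(.022,.032):
  for b in[(0,0),(0,-.13),(-.1,0)]:
    y=-.141;R=np.array([[np.cos(y),-np.sin(y)],[np.sin(y),np.cos(y)]])
    p=C+R@np.array(b);print(z,b,proj(c,(*p,z)).round(1))
c=cam("top");cv2.imwrite("pics/t8z.png",cv2.resize(c["img"][160:280,230:390],None,fx=5,fy=5,interpolation=cv2.INTER_CUBIC))
E
```

```text
0.022 (0, 0) [404.3 238. ]
0.022 (0, -0.13) [237.3 384.4]
0.022 (-0.1, 0) [266.2  98.2]
0.032 (0, 0) [411.1 244.9]
0.032 (0, -0.13) [235.4 397.3]
0.032 (-0.1, 0) [265.4  97.5]
```

View pics/w8z.png

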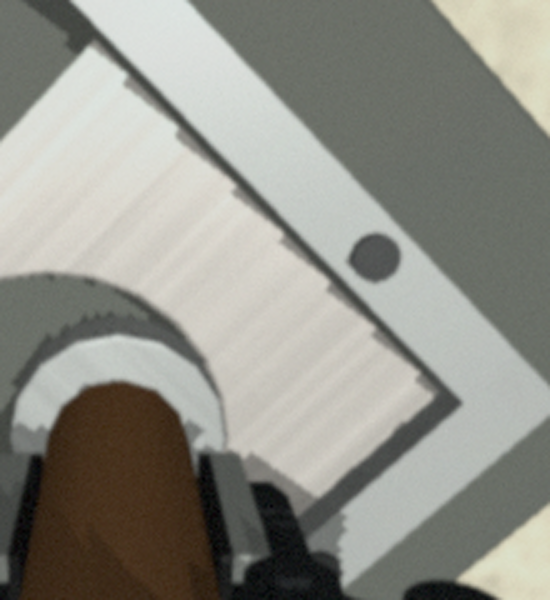

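View pics/t8z.png

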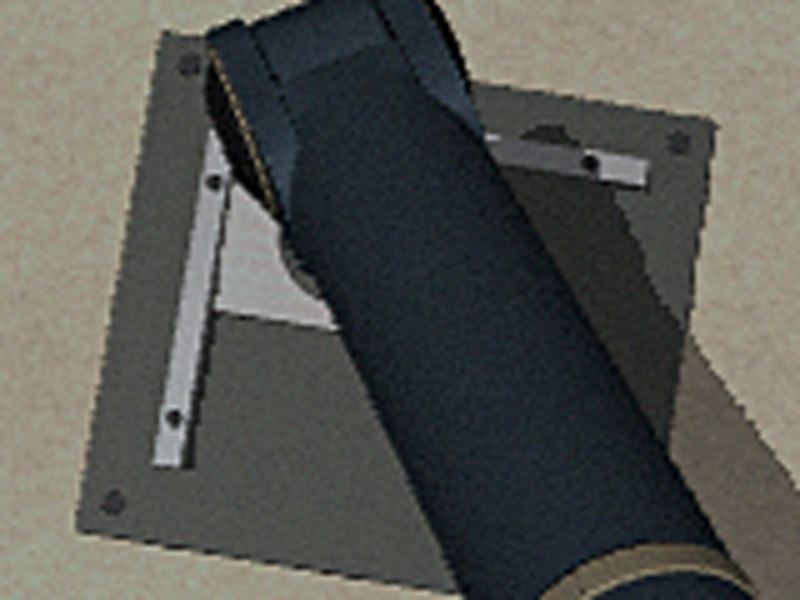

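```bash
python3 -m jog '[[1,0.0015,0,0,0],[1,0,0,0,0],[1,0,0,0,0]]'
python3 -m jog '[[1,0.0015,0,0,0],[1,0,0,0,0],[1,0,0,0,0]]'
python3 -m jog '[[1,0.0015,0,0,0],[1,0,0,0,0],[1,0,0,0,0]]'
python3 - <<'E'
from h import *
goto(None)
c=cam("wrist","w9.png")
E
```

```text
t: 14.3
eef_pos: [0.5978, -0.006, 0.0548]
eef_rot: [0.951, 0.309, -0.003, 0.001]
wrist_force: [-4.9, -4.1, 1.7]
opening: 0.317
t: 14.6
eef_pos: [0.598, -0.0059, 0.0545]
eef_rot: [0.951, 0.309, -0.004, 0.001]
wrist_force: [-7.4, -5.2, 3.3]
opening: 0.314
t: 14.9
eef_pos: [0.5984, -0.0058, 0.0543]
eef_rot: [0.951, 0.309, -0.005, 0.001]
wrist_force: [-8.5, -7.1, 3.8]
opening: 0.314
t 14.9 pos [ 0.5984 -0.0058  0.0543] jawyaw 35.96 tilt [-0.0096 -0.0057 -0.9999] F [-8.55 -7.06  3.79] op 0.314
```

View pics/w9.png

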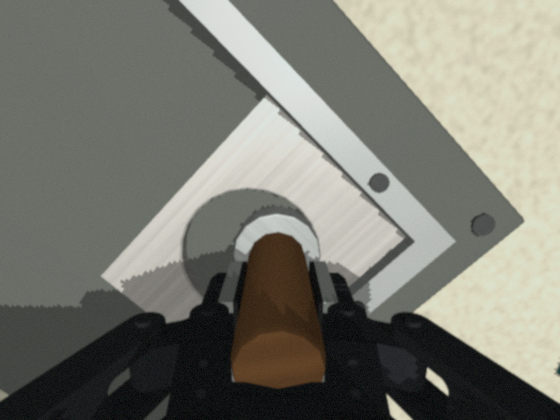

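```bash
python3 -m jog '[[1,-0.002,0,0,0],[1,-0.004,0,0,0],[1,-0.004,0,0,0],[1,-0.004,0,0,0],[1,-0.004,0,0,0],[1,0,0,0,0],[1,0,0,0,0]]'
python3 - <<'E'
from h import *
goto(None)
c=cam("wrist","w10.png")
for z in(.022,):
  for b in[(0,0),(0,-.13),(-.1,0)]:
    y=-.141;R=np.array([[np.cos(y),-np.sin(y)],[np.sin(y),np.cos(y)]])
    p=np.array([.6464,.0393])+R@np.array(b);print(z,b,proj(c,(*p,z)).round(1))
E
```

```text
t: 15.65
eef_pos: [0.5881, -0.0128, 0.0555]
eef_rot: [0.951, 0.309, 0.0, 0.0]
wrist_force: [-0.0, 0.1, -1.5]
opening: 0.311
t 15.65 pos [ 0.5881 -0.0128  0.0555] jawyaw 36.04 tilt [ 7.e-04  2.e-04 -1.e+00] F [-0.04  0.13 -1.48] op 0.311
0.022 (0, 0) [425.7 237.7]
0.022 (0, -0.13) [256.5 384.1]
0.022 (-0.1, 0) [290.7  98.4]
```

View pics/w10.png

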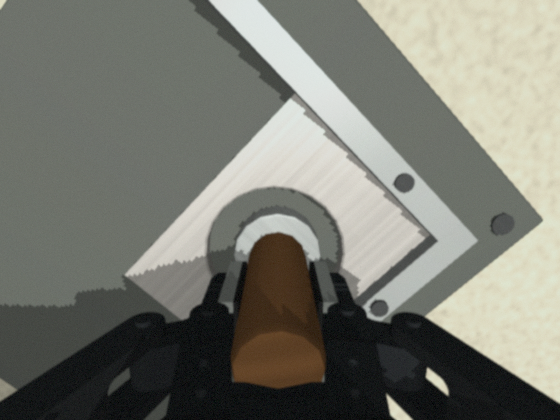

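```bash
python3 -m jog '[[1,0,0,-0.003,0],[1,0,0,-0.006,0],[1,0,0,-0.010,0],[1,0,0,-0.015,0],[1,0,0,-0.02,0],[1,0,0,-0.02,0],[1,0,0,-0.01,0],[1,0,0,-0.005,0],[1,0,0,0,0],[1,0,0,0,0]]'
python3 - <<'E'
from h import *
goto((.466,.352,.145),36)
c=cam("wrist","w11.png")
E
```

```text
t: 16.7
eef_pos: [0.5873, -0.0131, 0.1437]
eef_rot: [0.951, 0.309, -0.001, -0.0]
wrist_force: [-0.2, 0.0, -2.5]
opening: 0.31
t 16.7 pos [ 0.5873 -0.0131  0.1437] jawyaw 36.04 tilt [-1.3e-03 -2.0e-04 -1.0e+00] F [-0.25  0.02 -2.54] op 0.31
shift tool mm [ 116.8 -366.6   -1.2]
turn about tool z deg 0.044096922267328864
```

View pics/w11.png

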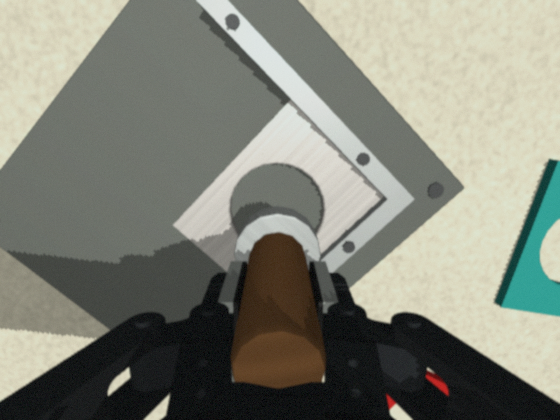

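```bash
python3 -m jog '[[1,0.0026,-0.008,0,0],[1,0.004,-0.014,0,0],[1,0.006,-0.019,0,0],[1,0.008,-0.025,0,0],[1,0.008,-0.025,0,0],[1,0.008,-0.025,0,0],[1,0.008,-0.025,0,0],[1,0.008,-0.025,0,0],[1,0.008,-0.025,0,0],[1,0.008,-0.025,0,0],[1,0.008,-0.025,0,0],[1,0.008,-0.025,0,0],[1,0.008,-0.025,0,0],[1,0.008,-0.025,0,0],[1,0.008,-0.025,0,0],[1,0.006,-0.019,0,0],[1,0.003,-0.01,0,0],[1,0.0012,-0.0046,0,0],[1,0,0,0,0],[1,0,0,0,0]]'
python3 - <<'E'
from h import *
goto((.466,.352,.046),36)
c=cam("wrist","w12.png")
c=cam("top");I=c["img"]
cv2.imwrite("pics/t12.png",cv2.resize(I[160:280,230:390],None,fx=5,fy=5,interpolation=cv2.INTER_NEAREST))
E
```

```text
t: 18.75
eef_pos: [0.4639, 0.3587, 0.144]
eef_rot: [0.951, 0.309, -0.0, 0.001]
wrist_force: [1.2, -0.0, -2.1]
opening: 0.31
t 18.75 pos [0.4639 0.3587 0.144 ] jawyaw 35.97 tilt [ 0.     -0.0013 -1.    ] F [ 1.25 -0.04 -2.05] op 0.31
shift tool mm [-2.1  6.5 98.1]
turn about tool z deg -0.028892548316889588
```

View pics/w12.png

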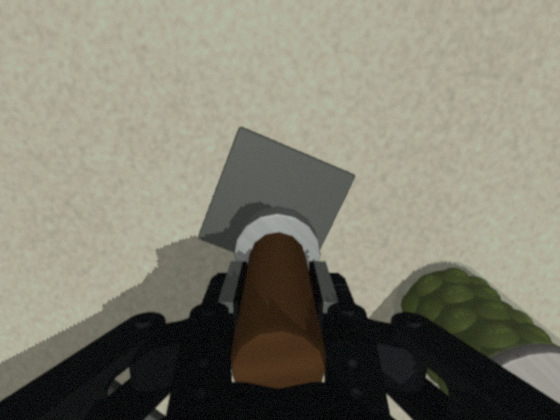

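View pics/t12.png

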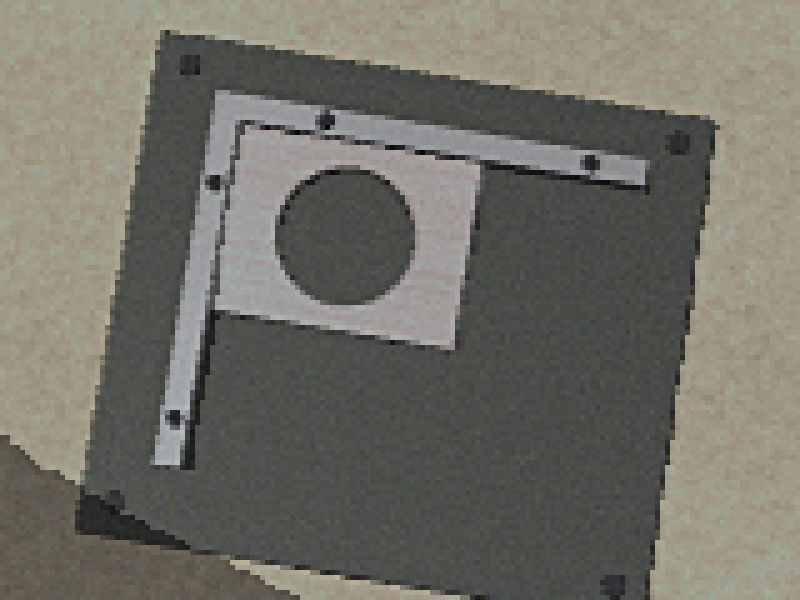

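```bash
python3 - <<'E'
from h import *
c=cam("wrist")
q=ray(c,[(240,127),(354,176),(200,238)],.006);print(q,"centre",(q[1]+q[2])/2)
goto((*((q[1]+q[2])/2),.047),36)
E
```

```text
[[0.40561606 0.38977139]
 [0.5004458  0.41174213]
 [0.4294024  0.29529345]] centre [0.4649241  0.35351779]
t 18.9 pos [0.4641 0.3587 0.1442] jawyaw 35.94 tilt [ 2.e-04 -7.e-04 -1.e+00] F [ 0.22 -0.05 -2.61] op 0.315
shift tool mm [-2.4  4.6 97.2]
turn about tool z deg -0.0601731242333301
```

```bash
python3 -m jog '[[1,-0.002,0.005,0.005,0],[1,0,0,0.012,0],[1,0,0,0.015,0],[1,0,0,0.015,0],[1,0,0,0.015,0],[1,0,0,0.012,0],[1,0,0,0.010,0],[1,0,0,0.006,0],[1,0,0,0.003,0],[1,0,0,0.001,0],[1,0,0,0,0],[1,0,0,0,0]]'
python3 -m jog '[[1,0,0,0.001,0],[1,0,0,0,0]]'
python3 -m jog '[[1,0,0,0.001,0],[1,0,0,0,0]]'
python3 -m jog '[[1,0,0,0.001,0],[1,0,0,0,0]]'
```

```text
t: 20.1
eef_pos: [0.4651, 0.3549, 0.0508]
eef_rot: [0.951, 0.309, 0.001, -0.0]
wrist_force: [-0.6, -0.0, -2.0]
opening: 0.311
t: 20.3
eef_pos: [0.4649, 0.3546, 0.0495]
eef_rot: [0.951, 0.309, 0.0, 0.0]
wrist_force: [-0.9, 0.0, -2.1]
opening: 0.312
t: 20.5
eef_pos: [0.4648, 0.3545, 0.0482]
eef_rot: [0.951, 0.309, -0.0, 0.0]
wrist_force: [-0.1, 0.8, -2.0]
opening: 0.312
t: 20.7
eef_pos: [0.4648, 0.3546, 0.0472]
eef_rot: [0.951, 0.309, -0.0, 0.0]
wrist_force: [0.3, 0.5, -1.7]
opening: 0.319
```

```bash
python3 -m jog '[[1,0,0,0.0007,0],[1,0,0,0,0]]'
python3 -m jog '[[1,0,0,0.0007,0],[1,0,0,0,0]]'
python3 -m jog '[[1,0,0,0.0007,0],[1,0,0,0,0]]'
```

```text
t: 20.9
eef_pos: [0.4648, 0.3546, 0.0465]
eef_rot: [0.951, 0.309, -0.0, 0.0]
wrist_force: [0.4, -0.2, -1.6]
opening: 0.314
t: 21.1
eef_pos: [0.4648, 0.3547, 0.0461]
eef_rot: [0.951, 0.309, 0.0, 0.0]
wrist_force: [-0.6, -1.2, -0.1]
opening: 0.314
t: 21.3
eef_pos: [0.4648, 0.3548, 0.0461]
eef_rot: [0.951, 0.309, 0.0, 0.0]
wrist_force: [-1.8, -2.2, 4.8]
opening: 0.31
```

Touched down at z = 0.046, as expected. I'll open gradually, let it settle, then rise.

```bash
python3 -m jog '[[0.6,0,0,0,0],[0.5,0,0,0,0],[0.4,0,0,0,0],[0.2,0,0,0,0],[0,0,0,0,0],[0,0,0,0,0],[0,0,0,0,0],[0,0,0,0,0],[0,0,0,0,0]]'
python3 - <<'E'
from h import *
goto(None);c=cam("wrist","w13.png")
c=cam("scene");cv2.imwrite("pics/s13.png",cv2.resize(c["img"][100:250,300:460],None,fx=4,fy=4,interpolation=cv2.INTER_CUBIC))
E
```

```text
t: 22.2
eef_pos: [0.4648, 0.3547, 0.0452]
eef_rot: [0.951, 0.309, 0.0, 0.0]
wrist_force: [0.3, -0.5, 0.7]
opening: 0.999
t 22.2 pos [0.4648 0.3547 0.0452] jawyaw 36.05 tilt [ 1.e-04 -0.e+00 -1.e+00] F [ 0.25 -0.49  0.74] op 0.999
```

View pics/w13.png

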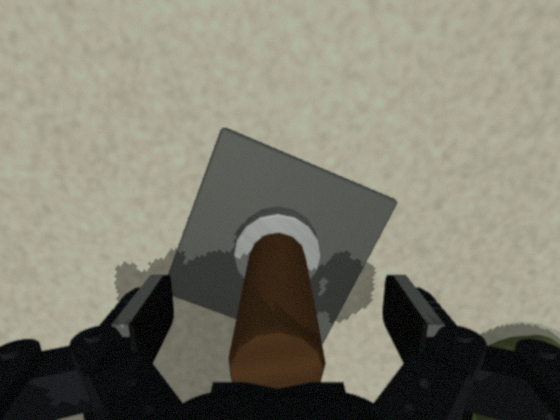

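View pics/s13.png

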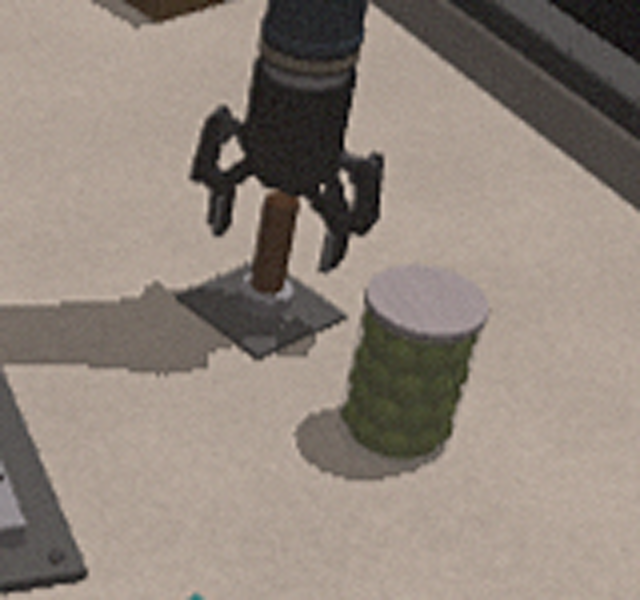

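```bash
python3 -m jog '[[0,0,0,-0.005,0],[0,0,0,-0.01,0],[0,0,0,-0.02,0],[0,0,0,-0.02,0],[0,0,0,-0.02,0],[0,0,0,-0.02,0],[0,0,0,-0.02,0],[0,0,0,-0.02,0],[0,0,0,-0.02,0],[0,0,0,-0.01,0],[0,0,0,0,0],[0,0,0,0,0],[0,0,0,0,0]]'
python3 - <<'E'
from h import *
goto(None);c=cam("wrist","w14.png");print("rest",proj(c,(.465,.353,.006)),"foot top",proj(c,(.465,.353,.022)),"handle top",proj(c,(.465,.353,.106)))
c=cam("top","t14.png")
I=c["img"]
cv2.imwrite("pics/t14z.png",cv2.resize(I[210:290,110:210],None,fx=6,fy=6,interpolation=cv2.INTER_NEAREST))
# plate check
g=cv2.cvtColor(I,cv2.COLOR_BGR2GRAY)
C=np.array([.6464,.0393]);y=-.141;R=np.array([[np.cos(y),-np.sin(y)],[np.sin(y),np.cos(y)]])
m=(g>125).astype(np.uint8);m[:, :260]=0
# window hole centre
hm=np.zeros_like(m);hm[185:225,280:318]=(g[185:225,280:318]<110)
n,l,st,ce=cv2.connectedComponentsWithStats(hm);i=1+np.argmax(st[1:,4]);print("hole",st[i],ce[i])
p=ray(c,ce[i],.022)[0];print("plate centre in corner frame",R.T@(p-C))
E
```

```text
t: 23.6
eef_pos: [0.4643, 0.3541, 0.2091]
eef_rot: [0.951, 0.309, -0.001, 0.0]
wrist_force: [-0.1, 0.3, -0.6]
opening: 0.997
t 23.6 pos [0.4643 0.3541 0.2091] jawyaw 36.05 tilt [-0.0016 -0.0014 -1.    ] F [-0.08  0.28 -0.63] op 0.997
rest [278.19112061 187.46791694] foot top [278.16830141 190.9874749 ] handle top [278.00376629 216.36482743]
hole [285 193  28  28 616] [298.53246753 206.74675325]
plate centre in corner frame [-0.0484748 -0.0626812]
```

View pics/t14.png

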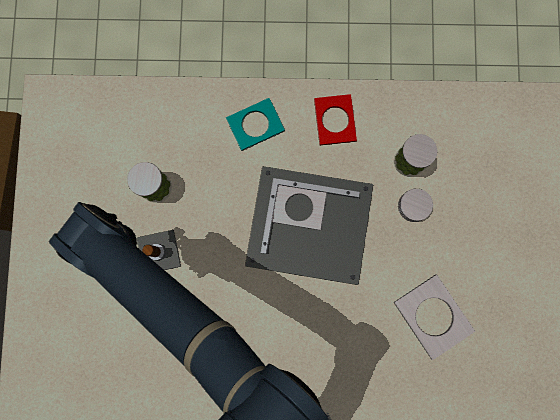

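View pics/w14.png

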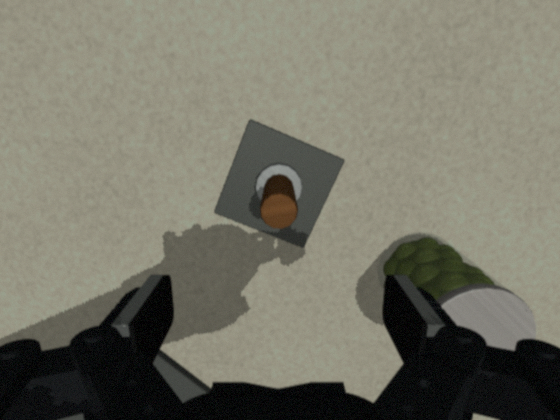

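```bash
python3 -m jog '[[0,-0.003,0.010,0,0],[0,-0.006,0.019,0,0],[0,-0.008,0.025,0,0],[0,-0.008,0.025,0,0],[0,-0.008,0.025,0,0],[0,-0.008,0.025,0,0],[0,-0.008,0.025,0,0],[0,-0.008,0.025,0,0],[0,-0.008,0.025,0,0],[0,-0.008,0.025,0,0],[0,-0.008,0.025,0,0],[0,-0.008,0.025,0,0],[0,-0.008,0.025,0,0],[0,-0.008,0.025,0,0],[0,-0.008,0.025,0,0],[0,-0.008,0.025,0,0],[0,-0.008,0.025,0,0],[0,-0.006,0.019,0,0],[0,-0.003,0.010,0,0],[0,0,0,0,0]]'
python3 -m jog '[[0,0,0,0,0],[0,0,0,0,0]]'
python3 - <<'E'
from h import *
goto(None);c=cam("wrist","w15.png")
cv2.imwrite("pics/w15z.png",cv2.resize(c["img"][60:260,180:460],None,fx=2.8,fy=2.8,interpolation=cv2.INTER_CUBIC))
c=cam("top");cv2.imwrite("pics/t15z.png",cv2.resize(c["img"][210:290,110:210],None,fx=6,fy=6,interpolation=cv2.INTER_NEAREST))
E
```

```text
t: 25.7
eef_pos: [0.6079, -0.0789, 0.2097]
eef_rot: [0.951, 0.308, -0.0, 0.0]
wrist_force: [-0.0, -1.0, -0.7]
opening: 1.003
t: 25.9
eef_pos: [0.6077, -0.0749, 0.2103]
eef_rot: [0.951, 0.311, 0.0, -0.0]
wrist_force: [0.4, 0.4, 0.1]
opening: 1.001
t 25.9 pos [ 0.6077 -0.0749  0.2103] jawyaw 36.18 tilt [-1.e-04  6.e-04 -1.e+00] F [0.41 0.44 0.09] op 1.001
```

View pics/w15.png

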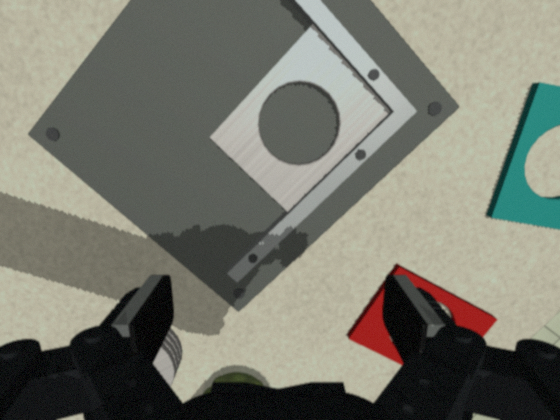

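View pics/w15z.png

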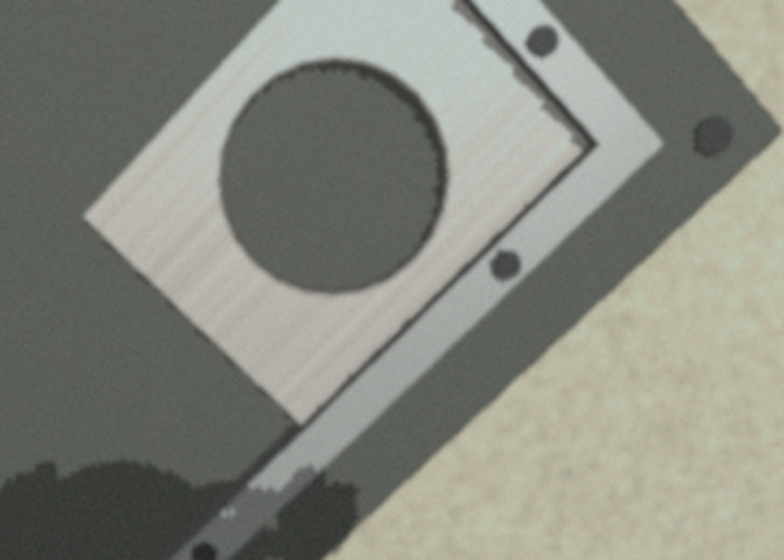

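View pics/t15z.png

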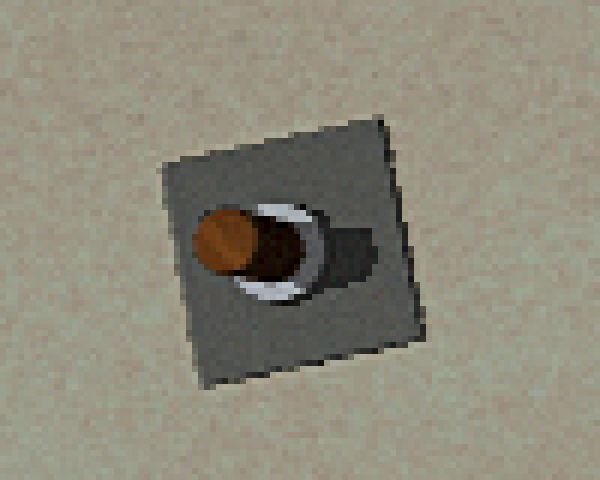

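```bash
python3 -c "
from station import ctrl
print(ctrl.sign_off())"
```

```text
the job is handed in; nothing more can be done
None
```

I handed the job in at about 26 s of the 64 s allowed. The plate is in the square corner, the tamper stands on the rest pad and the open gripper is clear of everything. The sign-off gives no verdict.

**What I did:** I gripped the tamper by its handle and put its foot inside the plate's window. I pushed to the far rail, then along it to the left rail, and finished with a diagonal press of about 11 N. Then I lifted the tamper out and stood it on the pad.

**Last checks:**
- **Plate:** in the wrist and top views the plate sits square, with its far edge along the far rail and its left edge along the left rail. Its centre measured (-48.5, -62.7) mm from the corner against an ideal (-50, -65) mm. That puts it 1.5 to 2.3 mm towards the rails, about as far off as the camera calibration allows, so this number alone cannot confirm the 2 mm tolerance. The firm stop against both rails and the close-up view both say it is home.
- **Tamper:** it stands upright, with its whole foot on the pad. I released it within about 2 mm of the pad centre I had measured.
- **Tubs and lids:** they looked unmoved in the top view, though I compared them only by eye.

No check failed.

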